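# Set up a pipe level on packed V-blocks

## Robot

A 7-joint arm with a two-finger parallel gripper is mounted at the origin on the work surface. World frame = base frame: x ahead of the robot, y to its left, z up, the work surface at z = 0. Lengths are in mm, angles in rad, forces in N, time in s.
With the tool pointing down it reaches from about 400 to 850 mm from the base axis. Payload 6.9 kg.
Tool frame: the origin (TCP) lies between the finger pads; the fingertips stand 25 mm ahead of it and the grasp point (between the pads) lies 6 mm ahead of it; z points along the fingers, y is the line along which they close (so a half turn about z gives the same grasp; the last joint's range is limited). The gripper opens to 85 mm and grips with 20 to 120 N. Pads are 22 mm wide; open, the fingers measure 114 mm over their backs; the gripper's body (76 mm by 85 mm) begins 54 mm behind the grasp point. The pads swing forward as they close: fully open they stand 13 mm farther back than shut.
Start: joints at [1.264, 0.507, -0.238, 1.5, 0.126, 1.149, -0.155], TCP at [250.705, -572.503, 256.275] pointing down, gripper open.
Joint ranges: [-3.08, 3.08], [-0.24, 2.05], [-1.43, 1.35], [0, 2.5], [-1.52, 4.66], [0.17, 1.96], [-2.89, 2.89]. Speed limits (rad/s): [2.39, 2.39, 3.14, 3.14, 3.14, 3.14, 3.14].

## Interface

Orientations are given as [roll, pitch, yaw] about the fixed x, y, z axes, in that order (R = Rz(yaw) Ry(pitch) Rx(roll)).
In Python, from rig import arm gives the robot as it stands.
- The arm moves only by the tool jog_arm, never from a script. Its argument "steps" is a list of rows, each a list of 3 entries, a list of its own where there are three numbers: the shift along the tool's x, y, z in m, then the turn, a rotation vector about the tool's x, y, z in rad, then the closure, from -1 (fully open) to 1 (shut). A call has 1 to 20 rows; each row shifts and turns the commanded pose from where the row before left it, along the tool's axes as they then stand; what a row does not reach is not made up. A row lasts 1/12 s, in which the tool goes at most 41.7 mm and 7.16 degrees, less where a joint would pass 70% of its speed; a pose out of reach is approached as far as the arm can. A call with a gripper value outside its range is refused whole. The fingers move at their own pace and stop on an object; the grip force is fixed at half the most. Time passes only in rows, so rows that do not move let the fingers close. It gives the time, the measured TCP pose, the force, the opening and the grip force at its end, in the units of the state.
- arm.observe(): the state, without advancing time (a new reading comes with each control period).
- arm.snapshot(name): name is "side" or "top"; returns a dict with "frame" (420x560x3 uint8, blue, green, red), "z_map" (420x560 float32, mm along the optical axis (not along the pixel's ray), 0 where there is no reading), "fx", "fy", "cx", "cy" (pixels), "rvec" (rotation vector, rad) and "tvec" (3), from world to camera coordinates, as OpenCV has them. Camera axes: x right, y down, z forward; pixel columns grow to the right and rows downward; lengths in mm; the calibration is good to about 2 mm. A picture is of the moment at which its call begins.
- arm.finish_job(): hands the job in; it is judged then, once.
The state is a dict: "time_s": time; "joints": joint angles; "joint_velocities": joint speeds; "effort": joint torques, N m; "ee_pos": TCP position; "orientation": TCP orientation; "contact_force": force on the tool from outside, world axes, zero at the start; "torque": the same for the moment, N m; "gripper_width": finger opening in mm; "finger_force": force on a finger pad.
Only numpy, scipy, OpenCV 4.12 (cv2) and the standard library are available. Lean on these libraries where they do the work, as an engineer would, in place of code of your own. Each camera call takes 0.05 s, during which the arm holds its last target. There are 200 camera calls.

## Task

Slide the bottom packing plate out through the slot of the green magazine so that the plates above drop down level, and lay it centred on the low round pad, its length across the line joining the two pads. Set the tall V-block upright and centred on that plate and the short V-block upright and centred on the square riser, their grooves along the line joining the pads, then lay the pipe in both grooves, its middle midway between the blocks and its collared end on the round pad's side, so that it lies level. Set things down rather than drop them, do not lift the plates that stay in the magazine, and leave the jar where it stands.

Things in the scene. Friction and masses are not known exactly. Their poses are not given: they have to be found in the camera images.
- plate: The packing plate to use: aluminium, 110 (x) x 48 (y) x 10 (z) mm, 0.14 kg, bottom one of three alike. Its -x end sticks 39 mm out of the magazine's slot, 24 mm above the bench, nothing under it: pinch it there across the 48 mm. Slides easily; pulled straight along its -x it clears the slot after about 72 mm. Origin: centre of underside; x along its length, into the magazine.
- top_plate: Topmost of the three like plates in the magazine, 110 x 48 x 10 mm. Origin: centre of underside, 44 mm above the bench at the start; with the bottom plate out it should lie flat at 34 mm, on the one plate left under it (not listed).
- magazine: Green open-topped steel magazine, fixed, 120 (x) x 59 (y) x 55 (z) mm, holding three plates with 1.5 mm play each side. Origin: centre of underside; -x is the front. Floor 24 mm above the bench; the front bar (front face 62 mm before the origin) leaves a slot 13 mm high above the floor; walls and bar end 55 mm above the bench.
- tall_block: Tall, larger metal V-block, 68 (x) x 44 (y) x 56 (z) mm, 0.4 kg, starting on the bench. Origin: centre of its underside. The 90 degree groove in its top runs along its y axis, 40 mm wide and 20 mm deep; the flat y faces (44 mm apart) are good to grip.
- short_block: Short, smaller metal V-block, like the tall one but lower and narrower: 50 (x) x 44 (y) x 40 (z) mm, 0.2 kg, same groove along its y axis, same 44 mm between the y faces to grip. Origin: centre of its underside.
- pipe: Light metal pipe, 34 mm diameter, 240 mm long, 0.35 kg, with a dark collar (44 mm diameter) from 98 to 120 mm along +x. Origin: on the axis at mid-length; x along the axis towards the collar. Starts level in the wooden cradle, axis 34 mm above the bench. In a V-block's groove its axis lies 4 mm above the block's top.
- cradle: Wooden cradle fixed to the bench, 180 (x) x 70 (y) x 30 (z) mm, in which the pipe starts: two notched blocks, 60 to 90 mm either side of its middle, joined by a 6 mm high board; the pipe is free to be gripped between them. Origin: centre of its underside.
- low_pad: Low round steel pad, 120 mm diameter, 6 mm thick, fixed on a 4 mm thick dark bench plate. Origin: centre of its underside (4 mm above the bench), so its top is 10 mm above the bench. The centres of the pads are 150 mm apart. The line to the riser runs along its y axis, either way.
- riser: Square grey riser, 90 x 90 x 32 mm, fixed on the same bench plate. Origin: centre of its underside (4 mm above the bench), so its top is 36 mm above the bench. The line to the low pad runs along its y axis, either way.
- jar: Closed amber jar, 68 mm diameter, 100 mm high, standing loose on the bench beyond the work; bystander. Origin: centre of its underside.

How it is judged:
By the outcome, as a careful person would: the job done as asked, in the order asked, and still so for the second after the job is handed in, with the robot touching nothing.
It also fails if it takes over 109 s, if anything falls off the work surface, if the arm or the gripper's body presses on something with over 40 N, if the wrist force passes 120 N, or if a joint passes its speed limit or range.

## Working session

There is one attempt and no reset: what is moved stays moved. The work goes in short steps, Python scripts to look and compute and a tool call to move; the robot and the scene stay as the last step left them, time stands still between calls to the robot, and variables do not carry over. Pictures are saved under pics/ and viewed, at most 14 in all, crops included, and the job is handed in when it is done.

Besides the shell and the picture viewer there is one more tool, called after "Emit:" as name(argument=value, ...), one argument or row to a line, values as JSON. jog_arm: Moves the arm, as the interface text tells. Its arguments: {"type":"object","properties":{"steps":{"type":"array"}},"required":["steps"]}

```bash
ls; mkdir -p pics
cat > h.py <<'E'
import numpy as np, cv2
from rig import arm
def snap(n):
    s=arm.snapshot(n); s['R']=cv2.Rodrigues(np.array(s['rvec'],float))[0]; s['t']=np.array(s['tvec'],float).ravel(); return s
def world(s):
    z=s['z_map']; v,u=np.mgrid[:z.shape[0],:z.shape[1]]
    p=np.stack([(u-s['cx'])/s['fx']*z,(v-s['cy'])/s['fy']*z,z],-1)
    w=(p-s['t'])@s['R']; w[z==0]=np.nan; return w
def proj(s,P):
    c=np.asarray(P,float)@s['R'].T+s['t']; return np.stack([c[...,0]/c[...,2]*s['fx']+s['cx'],c[...,1]/c[...,2]*s['fy']+s['cy']],-1)
def ray(s,uv,h):
    d=s['R'].T@np.array([(uv[0]-s['cx'])/s['fx'],(uv[1]-s['cy'])/s['fy'],1]); o=-s['R'].T@s['t']
    return o+d*(h-o[2])/d[2]
E
python3 - <<'E'
from h import *
for n in('top','side'):
    s=snap(n); cv2.imwrite(f'pics/{n}0.png',s['frame']); print(n,s['fx'],s['cx'],s['cy'],-s['R'].T@s['t'],s['R'][2])
print(arm.observe())
E
```

```text
pics
top 513.9198901448178 274.04788991231186 210.8073781659869 [ 291.58526033  -13.1608339  1303.54572073] [ 0.22943766  0.01836309 -0.97315012]
side 449.10998675122295 276.4481196609379 205.72871867990875 [160.0453777  414.40840962 718.65503908] [ 0.47341391 -0.47892357 -0.73926415]
{'time_s': 0.1, 'joints': array([ 1.26354447,  0.50828145, -0.23755595,  1.50100347,  0.1257278 ,
        1.14892251, -0.15477502]), 'joint_velocities': array([ 0.00064987, -0.00038964, -0.00083268, -0.00216041,  0.00052694,
       -0.00035781, -0.00043875]), 'effort': array([-4.43772267e-03, -6.21830750e+01, -2.19399534e+00, -2.50201678e+01,
        1.26634483e-02,  7.90354097e-03,  5.35468723e-05]), 'ee_pos': array([ 250.48324747, -572.17214909,  255.51038383]), 'orientation': array([-3.13997162e+00,  3.98384564e-05,  4.12818008e-01]), 'contact_force': array([-0.50569852, -0.12210582, -0.20380887]), 'torque': array([-0.00228827, -0.03587663,  0.00352592]), 'finger_force': 0.0, 'gripper_width': 85.69488526095465}
```

View pics/top0.png

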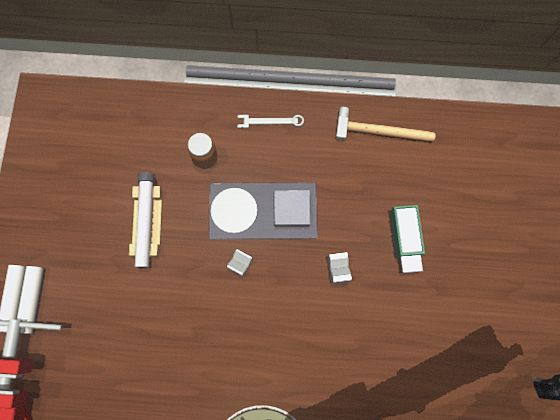

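View pics/side0.png

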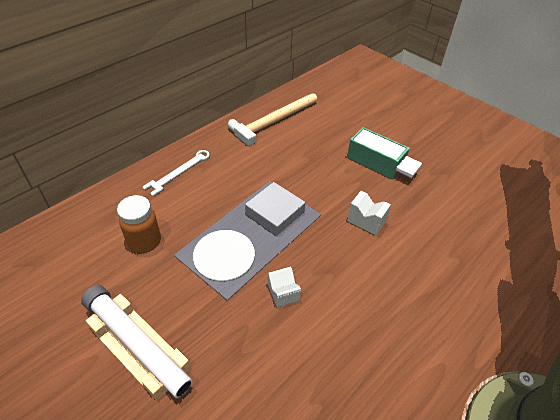

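The top view shows the pad at (234,210), riser (292,208), magazine (408,231) with the plate end at (412,264), tall block (340,267), short block (239,262), pipe (145,220) with its collar at (145,178), and jar (201,150). The side view agrees with this.

```bash
cat >> h.py <<'E'
def rect(w,m):
    p=w[m&np.isfinite(w[...,2])]
    (c,sz,a)=cv2.minAreaRect(p[:,:2].astype(np.float32)); return np.round(c,1),np.round(sz,1),round(a,1),len(p),np.round(np.median(p[:,2]),1)
def box(u0,u1,v0,v1):
    m=np.zeros((420,560),bool); m[v0:v1,u0:u1]=1; return m
def comps(w,x0,x1,y0,y1,z0,z1,mn=20):
    m=(w[...,0]>x0)&(w[...,0]<x1)&(w[...,1]>y0)&(w[...,1]<y1)&(w[...,2]>z0)&(w[...,2]<z1)
    n,l,st,_=cv2.connectedComponentsWithStats(m.astype(np.uint8))
    return [l==i for i in range(1,n) if st[i,4]>=mn]
E
python3 - <<'E'
from h import *
S={n:snap(n) for n in('top','side')}
for n,s in S.items():
    w=world(s); uv=np.round(proj(s,[600,0,0])).astype(int); print(n,'bench',uv)
    if n=='top': print([np.round(w[v,u],1) for u,v in((234,210),(292,208),(408,231),(412,264),(340,267),(239,262),(145,220),(201,145),(300,300))])
    else: print([np.round(w[v,u],1) for u,v in((224,255),(275,205),(380,145),(408,166),(368,210),(285,285),(140,340),(134,207),(400,300))])
    for h0,h1 in((8,14),(32,40),(24,33),(38,42),(50,60),(52,58),(18,60)):
        print(h0,h1,*[rect(w,m) for m in comps(w,350,800,-400,400,h0,h1,40)],sep='\n  ')
E
```

```text
top bench [278 211]
[array([591.5, 114.9,   9.3]), array([601.5, -34.2,  33.9]), array([ 558.6, -324. ,   53.4]), array([ 480.3, -340. ,   32.7]), array([ 459. , -161.3,   41.5]), array([456.6,  89.4,  18.7]), array([540.9, 330.4,  49.6]), array([730.3, 202.6,  99.1]), array([374.7, -69.8,  -0.7])]
8
  14
  (array([593.3, 114.6]), array([117.5, 116.9]), 64.5, 1044, np.float64(10.2))
32
  40
  (array([604.5, -35.1]), array([89.6, 88.9]), 4.2, 1058, np.float64(35.4))
  (array([ 497.3, -333.9]), array([70.6, 53.5]), 9.6, 241, np.float64(34.6))
  (array([472.1,  79.2]), array([42.5, 15.5]), 61.8, 71, np.float64(35.8))
  (array([442.7, 103. ]), array([25.7, 13.1]), 68.0, 44, np.float64(35.8))
  (array([ 460.6, -160.9]), array([14. , 44.9]), 11.6, 61, np.float64(37.1))
24
  33
  (array([618.3, 370.2]), array([30. , 15.9]), 3.5, 63, np.float64(29.2))
  (array([621.8, 317.3]), array([30.1, 20.5]), 5.6, 89, np.float64(28.5))
  (array([472.6, 305.5]), array([30.8, 20.5]), 11.1, 89, np.float64(28.8))
  (array([468. , 357.9]), array([28.7, 16.5]), 3.7, 62, np.float64(28.7))
  (array([456.2,  86.
[... 4579 characters left out ...]
  (array([ 435.8, -162.9]), array([19.2, 45.9]), 11.0, 145, np.float64(55.9))
  (array([712.3, 212.1]), array([63.3, 23.6]), 80.6, 72, np.float64(55.1))
  (array([654.8, 347.4]), array([22.7, 29.1]), 10.4, 175, np.float64(54.8))
18
  60
  (array([ 544.7, -327.1]), array([163.9,  65.3]), 9.2, 1887, np.float64(51.0))
  (array([605.4, -31.4]), array([92. , 92.4]), 4.4, 1694, np.float64(35.9))
  (array([ 459.2, -156.8]), array([68.2, 48.1]), 11.8, 948, np.float64(45.5))
  (array([717.3, 216.1]), array([67.2, 33. ]), 65.9, 503, np.float64(40.0))
  (array([456.7,  89.9]), array([44.7, 52.1]), 64.9, 769, np.float64(31.4))
  (array([546.6, 339.5]), array([241.4,  69.9]), 4.5, 4229, np.float64(46.5))
```

Emit:
jog_arm(
  steps=[
    [[0.012,-0.005,0],[0,0,0],-1],
    [[0.025,-0.01,0],[0,0,0],-1],
    [[0.03,-0.012,0],[0,0,0],-1],
    [[0.03,-0.012,0],[0,0,0],-1],
    [[0.03,-0.012,0],[0,0,0],-1],
    [[0.03,-0.012,0],[0,0,0],-1],
    [[0.03,-0.012,0],[0,0,0],-1],
    [[0.03,-0.012,0],[0,0,0],-1],
    [[0.03,-0.012,0],[0,0,0],-1],
    [[0.03,-0.012,0],[0,0,0],-1],
    [[0.019,-0.007,0],[0,0,0],-1],
    [[0.01,-0.004,0],[0,0,0],-1],
    [[0,0,0.02],[0,0,0.064],-1],
    [[0,0,0.03],[0,0,0.064],-1],
    [[0,0,0.03],[0,0,0.064],-1],
    [[0,0,0.02],[0,0,0.064],-1],
    [[0,0,0],[0,0,0],-1],
  ],
)

```text
time_s: 1.62
ee_pos: [479.4, -336.9, 152.2]
orientation: [-3.137, 0.006, 0.154]
contact_force: [-0.3, 0.1, 0.8]
gripper_width: 85.5
finger_force: 0.0
```

Run:
```python
from h import *
print(arm.observe()['ee_pos'],arm.observe()['orientation'])
for n in('top','side'):
    s=snap(n); w=world(s)
    if n=='side': cv2.imwrite('pics/s1.png',cv2.resize(s['frame'][60:260,300:500],None,fx=3,fy=3))
    d=w-arm.observe()['ee_pos']
    m=(np.hypot(d[...,0],d[...,1])<75)&(w[...,2]>90)
    p=w[m]; print(n,m.sum(), np.sort(p[:,2])[[0,5,20,50]] if len(p)>60 else '')
    if n=='side':
        for z0 in range(100,230,10):
            q=p[(p[:,2]>=z0)&(p[:,2]<z0+10)]; 
            if len(q): print(z0,len(q),q.min(0).round(),q.max(0).round())
    for c in comps(w,440,500,-380,-300,28,37,20): print(rect(w,c))
```

```text
[ 479.39091113 -336.85698494  152.15813682] [-3.13682019  0.00607311  0.15351731]
top 5081 [143.38115708 158.64092824 191.52963811 198.64268104]
(array([ 473.1, -340.8]), array([19.9, 48.6]), 9.5, 133, np.float64(32.8))
side 5198 [142.94344437 143.54425267 146.51674495 152.23766451]
140 35 [ 463. -386.  143.] [ 492. -286.  150.]
150 73 [ 462. -385.  150.] [ 499. -279.  160.]
160 70 [ 462. -385.  160.] [ 497. -279.  170.]
170 65 [ 462. -388.  170.] [ 485. -278.  180.]
180 20 [ 460. -389.  180.] [ 483. -267.  190.]
190 96 [ 457. -413.  190.] [ 484. -264.  200.]
200 92 [ 458. -408.  200.] [ 481. -263.  210.]
210 102 [ 457. -398.  210.] [ 481. -264.  220.]
220 133 [ 458. -359.  220.] [ 497. -264.  230.]
(array([ 483.6, -334.2]), array([40.5, 55.5]), 8.6, 272, np.float64(34.0))
```

View pics/s1.png

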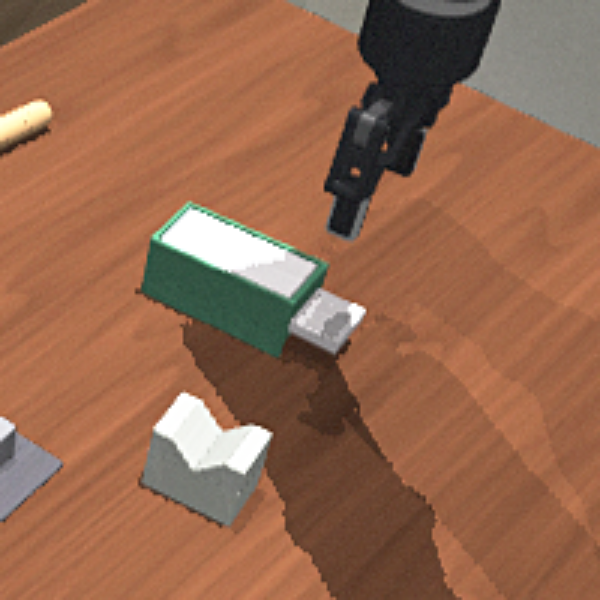

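The crop shows the open gripper right above the plate end at about (330,315). The open tips sit about 10 mm ahead of the TCP. I'll descend and grip.

Emit:
jog_arm(
  steps=[
    [[0.002,0.001,0.01],[0,0,0],-1],
    [[0,0,0.02],[0,0,0],-1],
    [[0,0,0.025],[0,0,0],-1],
    [[0,0,0.025],[0,0,0],-1],
    [[0,0,0.016],[0,0,0],-1],
    [[0,0,0.008],[0,0,0],-1],
    [[0,0,0.002],[0,0,0],-1],
    [[0,0,0],[0,0,0],-1],
    [[0,0,0],[0,0,0],0],
    [[0,0,0],[0,0,0],1],
    [[0,0,0],[0,0,0],1],
    [[0,0,0],[0,0,0],1],
    [[0,0,0],[0,0,0],1],
    [[0,0,0],[0,0,0],1],
    [[0,0,0],[0,0,0],1],
    [[0,0,0],[0,0,0],1],
  ],
)

```text
time_s: 3.05
ee_pos: [484.6, -338.9, 51.7]
orientation: [3.14, -0.001, 0.157]
contact_force: [-1.6, 1.2, 9.3]
gripper_width: 45.7
finger_force: 59.9
```

Run:
```python
from h import *
o=arm.observe();print(o['ee_pos'],o['contact_force'],o['torque'],o['gripper_width'],o['joint_velocities'].round(3))
s=snap('side'); w=world(s); cv2.imwrite('pics/s2.png',cv2.resize(s['frame'][100:220,340:480],None,fx=5,fy=5,interpolation=cv2.INTER_CUBIC))
d=w-o['ee_pos']
m=(np.hypot(d[...,0],d[...,1])<60)&(w[...,2]>4)
p=w[m]
for z0 in range(4,110,6):
            q=p[(p[:,2]>=z0)&(p[:,2]<z0+6)]; 
            if len(q): print(z0,len(q),q.min(0).round(),q.max(0).round())
```

```text
[ 484.64904204 -338.9115392    51.73018049] [-1.59942463  1.21902242  9.28028193] [0.29132908 0.29479552 0.04174401] 45.697010038262434 [-0.001 -0.001 -0.001  0.     0.    -0.    -0.001]
4 24 [ 472. -376.    4.] [ 529. -300.   10.]
10 30 [ 499. -307.   10.] [ 531. -299.   15.]
16 28 [ 498. -306.   16.] [ 529. -299.   22.]
22 49 [ 461. -363.   22.] [ 532. -299.   28.]
28 118 [ 461. -367.   28.] [ 530. -298.   34.]
34 114 [ 462. -368.   34.] [ 531. -299.   40.]
40 60 [ 469. -368.   40.] [ 530. -300.   46.]
46 76 [ 469. -367.   46.] [ 542. -298.   52.]
52 235 [ 470. -364.   52.] [ 544. -300.   58.]
58 17 [ 469. -368.   58.] [ 528. -297.   63.]
64 16 [ 469. -374.   64.] [ 498. -310.   70.]
70 14 [ 466. -389.   72.] [ 484. -287.   76.]
76 29 [ 464. -391.   76.] [ 490. -282.   82.]
82 46 [ 464. -387.   82.] [ 488. -280.   88.]
88 30 [ 465. -395.   88.] [ 486. -279.   94.]
94 35 [ 463. -391.   94.] [ 484. -279.  100.]
100 30 [ 464. -367.  100.] [ 482. -280.  106.]
106 30 [ 463. -363.  106.] [ 499. -280.  112.]
```

View pics/s2.png

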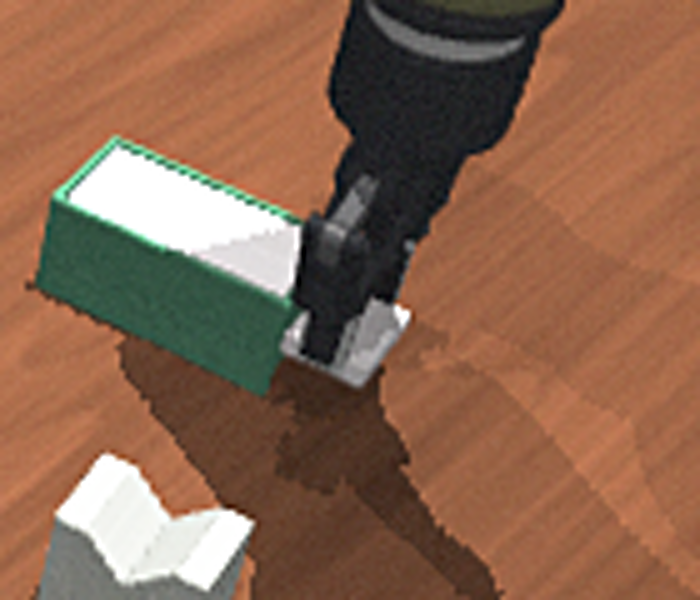

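The crop shows the near finger at (320,330) covering the side of the plate. I'll check the tip height from the dark pixels before pulling.

```bash
cat >> h.py <<'E'
def tips(s,w,e,r=75):
    d=w-e; m=(np.hypot(d[...,0],d[...,1])<r)&(d[...,2]>-40)&(d[...,2]<30)&(s['frame'].max(-1)<60)&(w[...,2]>6)
    return w[m]
E
python3 - <<'E'
from h import *
o=arm.observe()
for n in('side','top'):
  s=snap(n); w=world(s); p=tips(s,w,o['ee_pos']); p=p[p[:,2].argsort()]; print(n,len(p)); print(p[:25:3].round())
E
```

```text
side 143
[[ 485. -362.   36.]
 [ 479. -361.   37.]
 [ 477. -360.   38.]
 [ 478. -362.   40.]
 [ 473. -308.   40.]
 [ 483. -360.   41.]
 [ 488. -364.   41.]
 [ 479. -362.   42.]
 [ 482. -363.   42.]]
top 19
[[ 472. -313.   42.]
 [ 468. -313.   52.]
 [ 467. -307.   76.]
 [ 475. -312.   78.]
 [ 472. -307.   79.]
 [ 467. -309.   80.]
 [ 463. -289.   82.]]
```

Emit:
jog_arm(
  steps=[
    [[0,0,0],[0,0,0],-1],
    [[0,0,0],[0,0,0],-1],
    [[0,0,0],[0,0,0],-1],
    [[0,0,0],[0,0,0],-1],
  ],
)

```text
time_s: 3.53
ee_pos: [484.2, -338.7, 50.3]
orientation: [-3.142, 0.0, 0.157]
contact_force: [0.3, 0.1, -0.5]
gripper_width: 85.4
finger_force: 0.0
```

Emit:
jog_arm(
  steps=[
    [[0,0,0.003],[0,0,0],-1],
    [[0,0,0.002],[0,0,0],-1],
    [[0,0,0],[0,0,0],-1],
    [[0,0,0],[0,0,0],-1],
    [[0,0,0],[0,0,0],-1],
  ],
)

```text
time_s: 3.95
ee_pos: [484.2, -338.7, 45.2]
orientation: [-3.141, 0.0, 0.157]
contact_force: [0.3, 0.1, 0.7]
gripper_width: 84.9
finger_force: 0.0
```

Emit:
jog_arm(
  steps=[
    [[0,0,0],[0,0,0],0.3],
    [[0,0,0],[0,0,0],0.3],
    [[0,0,0],[0,0,0],1],
    [[0,0,0],[0,0,0],1],
    [[0,0,0],[0,0,0],1],
    [[0,0,0],[0,0,0],1],
    [[0,0,0],[0,0,0],1],
    [[0,0,0],[0,0,0],1],
  ],
)

```text
time_s: 4.62
ee_pos: [484.2, -338.7, 45.8]
orientation: [3.141, -0.0, 0.157]
contact_force: [-1.6, 1.3, 6.2]
gripper_width: 46.3
finger_force: 62.2
```

Emit:
jog_arm(
  steps=[
    [[-0.003,0,-0.0005],[0,0,0],1],
    [[-0.006,0,0],[0,0,0],1],
    [[-0.008,0,0],[0,0,0],1],
    [[-0.008,0,0],[0,0,0],1],
    [[-0.008,0,0],[0,0,0],1],
    [[-0.008,0,0],[0,0,0],1],
    [[-0.008,0,0],[0,0,0],1],
    [[-0.008,0,0],[0,0,0],1],
    [[-0.008,0,0],[0,0,0],1],
    [[-0.008,0,0],[0,0,0],1],
    [[-0.008,0,0],[0,0,0],1],
    [[-0.006,0,0],[0,0,0],1],
    [[-0.003,0,0],[0,0,0],1],
    [[0,0,0],[0,0,0],1],
    [[0,0,0],[0,0,0],1],
  ],
)

```text
time_s: 5.87
ee_pos: [395.4, -352.8, 45.8]
orientation: [3.142, -0.0, 0.157]
contact_force: [0.5, -0.4, -0.4]
gripper_width: 46.3
finger_force: 62.1
```

Run:
```python
from h import *
o=arm.observe();print(o['ee_pos'],o['contact_force'],o['gripper_width'])
s=snap('side'); w=world(s); cv2.imwrite('pics/s3.png',cv2.resize(s['frame'][80:260,320:500],None,fx=3.3,fy=3.3,interpolation=cv2.INTER_CUBIC))
for n in('side','top'):
    s=snap(n); w=world(s)
    m=np.nanmedian
    for (x,y) in ((590,-321),(550,-328),(520,-332)):
        k=np.hypot(w[...,0]-x,w[...,1]-y)<12; print(n,x,y,m(w[k][:,2]).round(1))
    for c in comps(w,360,480,-400,-310,18,36,20): print(n,rect(w,c))
```

```text
[ 395.36286012 -352.788425     45.8117645 ] [ 0.53199739 -0.37050943 -0.37786472] 46.33109036513742
side 590 -321 44.5
side 550 -328 44.2
side 520 -332 44.7
side (array([ 426.8, -347.9]), array([108.7,  67.6]), 2.5, 651, np.float64(33.6))
top 590 -321 43.4
top 550 -328 43.7
top 520 -332 43.9
top (array([ 446.3, -345.1]), array([73.7, 48.7]), 9.0, 416, np.float64(32.8))
top (array([ 376.6, -346.3]), array([ 7.3, 28.1]), 3.0, 27, np.float64(32.9))
```

View pics/s3.png

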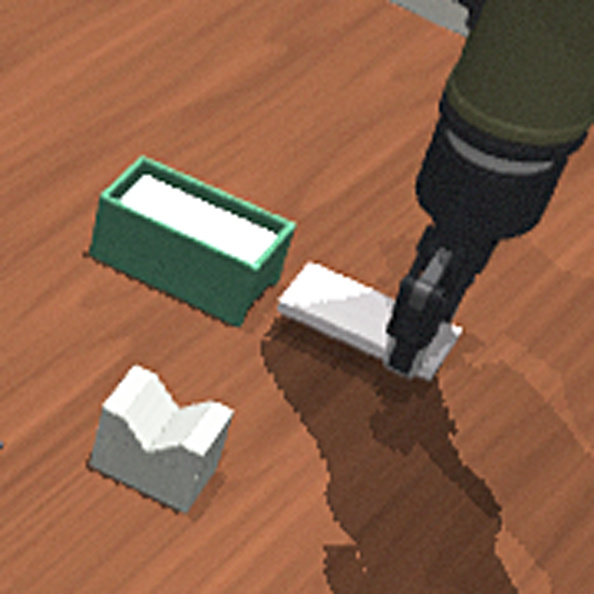

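The crop shows the plate clear of the slot and the two remaining plates lying level, with the top at 44 mm. Next I'll carry the plate to the pad.

Emit:
jog_arm(
  steps=[
    [[0,0,-0.01],[0,0,0],1],
    [[0,0,-0.02],[0,0,0],1],
    [[0,0,-0.025],[0,0,0],1],
    [[0,0,-0.025],[0,0,0],1],
    [[0,0,-0.015],[0,0,0],1],
    [[0.005,-0.01,-0.005],[0,0,0],1],
    [[0.01,-0.018,0],[0,0,0],1],
    [[0.015,-0.028,0],[0,0,0],1],
    [[0.015,-0.028,0],[0,0,0],1],
    [[0.015,-0.028,0],[0,0,0],1],
    [[0.015,-0.028,0],[0,0,0],1],
    [[0.015,-0.028,0],[0,0,0],1],
    [[0.015,-0.028,0],[0,0,0],1],
    [[0.015,-0.028,0],[0,0,0],1],
    [[0.015,-0.028,0],[0,0,0],1],
    [[0.015,-0.028,0],[0,0,0],1],
    [[0.015,-0.028,0],[0,0,0],1],
    [[0.015,-0.028,0],[0,0,0],1],
    [[0.015,-0.028,0],[0,0,0],1],
  ],
)

```text
time_s: 7.6
ee_pos: [530.5, 40.0, 145.5]
orientation: [-3.141, 0.001, 0.158]
contact_force: [0.3, -0.6, -2.5]
gripper_width: 46.3
finger_force: 62.0
```

Emit:
jog_arm(
  steps=[
    [[0.015,-0.025,0],[0,0,0],1],
    [[0.012,-0.022,0],[0,0,0],1],
    [[0.008,-0.014,0],[0,0,0],1],
    [[0.004,-0.007,0],[0,0,0],1],
    [[0,0,0],[0,0,0.03],1],
    [[0,0,0],[0,0,0.05],1],
    [[0,0,0.01],[0,0,0],1],
    [[0,0,0.02],[0,0,0],1],
    [[0,0,0.02],[0,0,0],1],
    [[0,0,0.01],[0,0,0],1],
    [[0,0,0],[0,0,0],1],
    [[0,0,0],[0,0,0],1],
  ],
)

```text
time_s: 8.6
ee_pos: [558.5, 109.8, 85.3]
orientation: [3.141, 0.002, 0.076]
contact_force: [-0.2, 0.6, -1.6]
gripper_width: 46.4
finger_force: 62.0
```

Run:
```python
from h import *
o=arm.observe();e=o['ee_pos'];print(e)
for n in('side','top'):
    s=snap(n); w=world(s); br=s['frame'].min(-1)>70
    m=(w[...,2]>60)&(w[...,2]<90)&(np.hypot(w[...,0]-593,w[...,1]-114)<80)&br
    print(n,rect(w,m)); 
    p=w[m]; A=np.c_[p[:,:2]-[593,114],np.ones(len(p))]
    k=(p[:,0]>585)&(p[:,2]>70)
    for _ in range(4):
        c=np.linalg.lstsq(A[k],p[k,2],rcond=None)[0]; k=(p[:,0]>580)&(abs(p[:,2]-A@c)<2)
    print('plane',c.round(4),k.sum()); q=p[p[:,2]>A@c-2]
    d=(q-[e[0],e[1],0]); ca,sa=np.cos(.076),np.sin(.076); print('xlocal',np.percentile(d[:,0]*ca+d[:,1]*sa,[0,1,99,100]).round(1),'ylocal',np.percentile((-d[:,0]*sa+d[:,1]*ca)[d[:,0]>10],[1,99]).round(1))
    if n=='side': cv2.imwrite('pics/s4.png',cv2.resize(s['frame'][120:320,130:350],None,fx=3,fy=3,interpolation=cv2.INTER_CUBIC))
```

```text
[558.49830711 109.76395637  85.30670063]
side (array([592.9, 115.6]), array([112.6,  70.6]), 8.4, 660, np.float64(73.3))
plane [-2.20000e-03  9.80000e-03  7.32187e+01] 158
xlocal [-21.2 -20.3  89.8  91.4] ylocal [-23.1  25.2]
top (array([0., 0.]), array([0., 0.]), 0.0, 0, np.float64(nan))
plane [0. 0. 0.] 0
  return _methods._mean(a, axis=axis, dtype=dtype,
  ret = ret.dtype.type(ret / rcount)
Traceback (most recent call last):
IndexError: index -1 is out of bounds for axis 0 with size 0
```

View pics/s4.png

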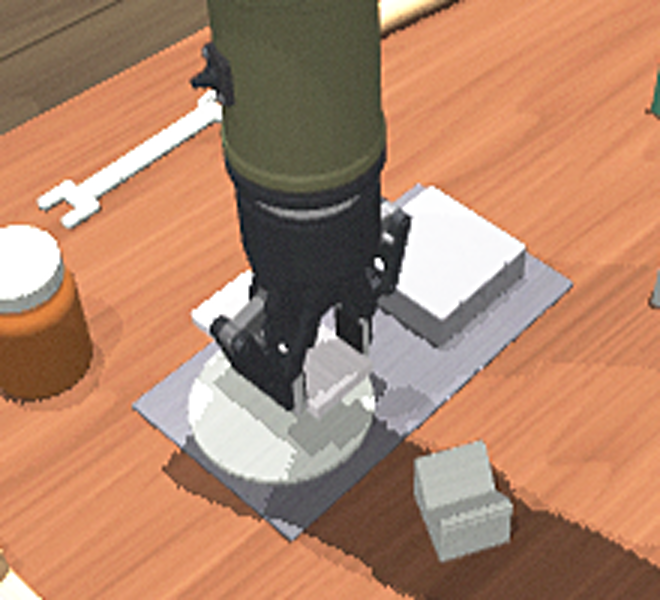

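The crop shows the plate held level over the pad. Its underside is 22 mm below the TCP, so I'll lower it.

Emit:
jog_arm(
  steps=[
    [[0.001,-0.0035,0.008],[0,0,0],1],
    [[0,0,0.012],[0,0,0],1],
    [[0,0,0.012],[0,0,0],1],
    [[0,0,0.008],[0,0,0],1],
    [[0,0,0.005],[0,0,0],1],
    [[0,0,0.003],[0,0,0],1],
    [[0,0,0],[0,0,0],1],
    [[0,0,0],[0,0,0],1],
  ],
)

```text
time_s: 9.37
ee_pos: [559.9, 114.2, 38.0]
orientation: [-3.141, -0.0, 0.077]
contact_force: [0.5, -0.0, -1.2]
gripper_width: 46.5
finger_force: 62.1
```

Emit:
jog_arm(
  steps=[
    [[-0.0006,0.0007,0.002],[0,0,0],1],
    [[0,0,0.002],[0,0,0],1],
    [[0,0,0.001],[0,0,0],1],
    [[0,0,0.0005],[0,0,0],1],
    [[0,0,0],[0,0,0],1],
    [[0,0,0],[0,0,0],1],
  ],
)

```text
time_s: 9.87
ee_pos: [559.2, 113.2, 32.9]
orientation: [3.141, -0.0, 0.077]
contact_force: [-2.5, -0.6, 5.5]
gripper_width: 46.1
finger_force: 65.9
```

Emit:
jog_arm(
  steps=[
    [[0,0,0],[0,0,0],0.3],
    [[0,0,0],[0,0,0],0],
    [[0,0,0],[0,0,0],-1],
    [[0,0,0],[0,0,0],-1],
    [[0,0,0],[0,0,0],-1],
    [[0,0,0],[0,0,0],-1],
    [[0,0,-0.01],[0,0,0],-1],
    [[0,0,-0.025],[0,0,0],-1],
    [[0,0,-0.035],[0,0,0],-1],
    [[0,0,-0.035],[0,0,0],-1],
    [[0,0,-0.015],[0,0,0],-1],
    [[-0.02,0.005,0],[0,0,0],-1],
    [[-0.03,0.012,0],[0,0,0],-1],
    [[-0.03,0.04,0],[0,0,0],-1],
    [[-0.02,0.04,0],[0,0,0],-1],
    [[0,0.04,0],[0,0,0],-1],
    [[0,0.04,0],[0,0,0],-1],
    [[0,0.04,0],[0,0,0],-1],
    [[0,0.03,0],[0,0,0],-1],
    [[0,0.015,0],[0,0,0],-1],
  ],
)

```text
time_s: 11.53
ee_pos: [484.8, -150.8, 153.1]
orientation: [3.139, -0.001, 0.071]
contact_force: [0.7, 1.0, 0.1]
gripper_width: 85.1
finger_force: 0.0
```

Run:
```python
from h import *
o=arm.observe();e=o['ee_pos'];print(e,o['orientation'])
for n in('side','top'):
    s=snap(n); w=world(s)
    for c in comps(w,500,680,40,190,16,26,60): print(n,'plate',rect(w,c))
    for c in comps(w,500,680,40,190,8,26,60): print(n,'all',rect(w,c))
    for c in comps(w,540,680,-100,20,32,40,60): print(n,'riser',rect(w,c))
    for c in comps(w,400,520,-210,-110,30,60,60): print(n,'tall',rect(w,c))
    cv2.imwrite(f'pics/{n}5.png',s['frame'])
```

```text
[ 484.80602865 -150.78774263  153.0566936 ] [ 3.13933710e+00 -5.72589597e-04  7.14960549e-02]
side plate (array([594.2, 117.1]), array([112.9,  49.9]), 5.8, 1223, np.float64(20.2))
side all (array([591.6, 117.3]), array([117.7, 118.8]), 8.1, 2441, np.float64(16.3))
side riser (array([605.4, -31.8]), array([91.1, 92.2]), 5.2, 1430, np.float64(36.1))
side tall (array([ 459.5, -158.2]), array([68.3, 47.7]), 11.0, 800, np.float64(48.3))
top plate (array([592.8, 114.3]), array([111.2,  47.2]), 4.9, 702, np.float64(19.6))
top all (array([591.1, 114.3]), array([116.3, 118.4]), 11.9, 1351, np.float64(16.4))
top riser (array([604.3, -35.1]), array([90.2, 88.9]), 4.2, 1073, np.float64(35.4))
top tall (array([ 456.1, -150.1]), array([67. , 22.7]), 11.8, 223, np.float64(49.2))
```

Emit:
jog_arm(
  steps=[
    [[-0.013,0.003,0],[0,0,0],-1],
    [[-0.013,0.003,0],[0,0,-0.067],-1],
    [[0,0,0.01],[0,0,-0.067],-1],
    [[0,0,0.02],[0,0,0],-1],
    [[0,0,0.025],[0,0,0],-1],
    [[0,0,0.025],[0,0,0],-1],
    [[0,0,0.02],[0,0,0],-1],
    [[0,0,0.01],[0,0,0],-1],
    [[0,0,0],[0,0,0],-1],
    [[0,0,0],[0,0,0],-1],
  ],
)

```text
time_s: 12.47
ee_pos: [459.8, -152.4, 42.5]
orientation: [-3.141, 0.001, 0.212]
contact_force: [0.3, -0.1, 0.1]
gripper_width: 85.1
finger_force: 0.0
```

Emit:
jog_arm(
  steps=[
    [[-0.002,0.0062,0],[0,0,0.006],-1],
    [[0,0,0.006],[0,0,0],-1],
    [[0,0,0.004],[0,0,0],-1],
    [[0,0,0],[0,0,0],0],
    [[0,0,0],[0,0,0],0.2],
    [[0,0,0],[0,0,0],1],
    [[0,0,0],[0,0,0],1],
    [[0,0,0],[0,0,0],1],
    [[0,0,0],[0,0,0],1],
    [[0,0,0],[0,0,0],1],
    [[0,0,0],[0,0,0],1],
  ],
)

```text
time_s: 13.38
ee_pos: [459.1, -160.0, 32.6]
orientation: [3.142, -0.0, 0.205]
contact_force: [-2.2, 0.7, 5.1]
gripper_width: 43.4
finger_force: 61.9
```

Emit:
jog_arm(
  steps=[
    [[0,0,-0.005],[0,0,0],1],
    [[0,0,-0.015],[0,0,0],1],
    [[0,0,-0.025],[0,0,0],1],
    [[0,0,-0.025],[0,0,0],1],
    [[0,0,-0.015],[0,0,0],1],
    [[0.005,-0.007,-0.005],[0,0,0],1],
    [[0.012,-0.015,0],[0,0,0],1],
    [[0.018,-0.023,0],[0,0,0],1],
    [[0.02,-0.026,0],[0,0,0],1],
    [[0.02,-0.026,0],[0,0,0],1],
    [[0.02,-0.026,0],[0,0,0],1],
    [[0.02,-0.026,0],[0,0,0],1],
    [[0.02,-0.026,0],[0,0,0],1],
    [[0.02,-0.026,0],[0,0,0],1],
    [[0.018,-0.023,0],[0,0,0],1],
    [[0.01,-0.013,0],[0,0,0.05],1],
    [[0.005,-0.007,0],[0,0,0.08],1],
    [[0,0,0],[0,0,0],1],
    [[0,0,0],[0,0,0],1],
    [[0,0,0],[0,0,0],1],
  ],
)

```text
time_s: 15.05
ee_pos: [593.0, 115.8, 121.4]
orientation: [3.14, 0.002, 0.077]
contact_force: [0.6, -0.2, -3.6]
gripper_width: 43.2
finger_force: 61.9
```

Run:
```python
from h import *
o=arm.observe();e=o['ee_pos'];print(e,o['orientation'])
yaw=o['orientation'][2]
for n in('side','top'):
    s=snap(n); w=world(s); br=s['frame'].min(-1)>70
    m=(np.hypot(w[...,0]-e[0],w[...,1]-e[1])<60)&(w[...,2]>e[2]-45)&(w[...,2]<e[2]+35)&br
    d=w[m]-e; X=d[:,0]*np.cos(yaw)+d[:,1]*np.sin(yaw); Y=-d[:,0]*np.sin(yaw)+d[:,1]*np.cos(yaw)
    print(n,m.sum(),'X',np.percentile(X,[0,2,98,100]).round(1),'Y',np.percentile(Y,[2,98]).round(1),'Z',np.percentile(d[:,2],[0,2,98,100]).round(1))
    if n=='side': cv2.imwrite('pics/s6.png',cv2.resize(s['frame'][90:290,130:350],None,fx=3,fy=3,interpolation=cv2.INTER_CUBIC))
```

```text
[593.02135866 115.79125656 121.42739135] [3.14041971e+00 2.00425826e-03 7.65027206e-02]
side 998 X [-35.  -33.9  11.3  29.4] Y [-22.2  28.3] Z [-34.4 -30.6  25.   34.9]Traceback (most recent call last):
  File "<stdin>", line 8, in <module>
    return _quantile_unchecked(
        a, q, axis, out, overwrite_input, method, keepdims, weights)
    return _ureduce(a,
                    func=_quantile_ureduce_func,
    ...<5 lines>...
                    overwrite_input=overwrite_input,
                    method=method)
    r = func(a, **kwargs)
    result = _quantile(arr,
                       quantiles=q,
    ...<2 lines>...
                       out=out,
                       weights=wgt)
    slices_having_nans = np.isnan(arr[-1, ...])
                                  ~~~^^^^^^^^^
IndexError: index -1 is out of bounds for axis 0 with size 0
```

View pics/s6.png

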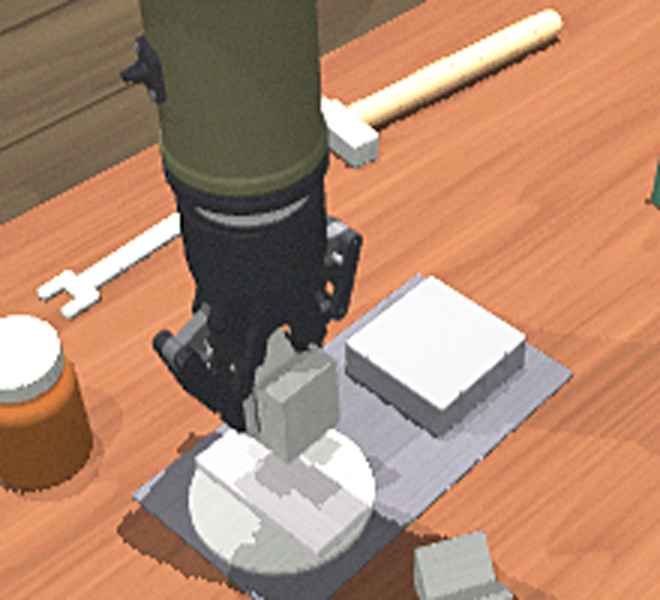

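The crop shows the tall block upright over the plate, with its near face 34 mm from the TCP, so it is centred. I'll lower it.

Emit:
jog_arm(
  steps=[
    [[0.0005,0,0.008],[0,0,0],1],
    [[0,0,0.014],[0,0,0],1],
    [[0,0,0.016],[0,0,0],1],
    [[0,0,0.012],[0,0,0],1],
    [[0,0,0.008],[0,0,0],1],
    [[0,0,0.005],[0,0,0],1],
    [[0,0,0.002],[0,0,0],1],
    [[0,0,0],[0,0,0],1],
    [[0,0,0],[0,0,0],1],
  ],
)

```text
time_s: 15.9
ee_pos: [594.8, 116.8, 57.7]
orientation: [-3.141, -0.001, 0.075]
contact_force: [0.2, 0.6, -3.1]
gripper_width: 43.5
finger_force: 62.0
```

Emit:
jog_arm(
  steps=[
    [[-0.0014,0.0008,0.002],[0,0,0],1],
    [[0,0,0.0015],[0,0,0],1],
    [[0,0,0.001],[0,0,0],1],
    [[0,0,0.0005],[0,0,0],1],
    [[0,0,0],[0,0,0],1],
    [[0,0,0],[0,0,0],1],
  ],
)

```text
time_s: 16.4
ee_pos: [593.0, 115.9, 52.7]
orientation: [3.142, -0.0, 0.075]
contact_force: [-1.4, -1.3, 1.7]
gripper_width: 43.1
finger_force: 62.5
```

Emit:
jog_arm(
  steps=[
    [[0,0,0],[0,0,0],0.3],
    [[0,0,0],[0,0,0],0],
    [[0,0,0],[0,0,0],-1],
    [[0,0,0],[0,0,0],-1],
    [[0,0,0],[0,0,0],-1],
    [[0,0,0],[0,0,0],-1],
    [[0,0,-0.01],[0,0,0],-1],
    [[0,0,-0.025],[0,0,0],-1],
    [[0,0,-0.03],[0,0,0],-1],
    [[0,0,-0.03],[0,0,0],-1],
    [[0,0,-0.015],[0,0,0],-1],
    [[-0.025,0.003,0],[0,0,0],-1],
    [[-0.04,0.005,0],[0,0,0],-1],
    [[-0.04,0.005,0],[0,0,0],-1],
    [[-0.025,0.003,0],[0,0,0],-1],
    [[-0.009,0.001,0],[0,0,0.1],-1],
    [[0,0,0],[0,0,0.1],-1],
    [[0,0,0],[0,0,0.1],-1],
    [[0,0,0],[0,0,0.1],-1],
    [[0,0,0],[0,0,0.1],-1],
  ],
)

```text
time_s: 18.07
ee_pos: [455.9, 88.7, 163.2]
orientation: [-3.141, -0.001, -0.43]
contact_force: [-0.3, -0.1, -0.2]
gripper_width: 85.1
finger_force: 0.0
```

Run:
```python
from h import *
o=arm.observe();e=o['ee_pos'];print(e,o['orientation'])
for n in('side','top'):
    s=snap(n); w=world(s)
    for c in comps(w,500,680,40,190,16,26,60): print(n,'plate',rect(w,c))
    for c in comps(w,500,680,40,190,40,90,60): print(n,'tall',rect(w,c))
    for c in comps(w,400,520,40,140,18,45,60): print(n,'short',rect(w,c))
```

```text
[455.89668987  88.65897315 163.19781415] [-3.14066863e+00 -9.22799326e-04 -4.30111655e-01]
side plate (array([593.6, 117.3]), array([110.6,  49.5]), 4.5, 446, np.float64(20.3))
side tall (array([593.3, 116.8]), array([69.8, 45. ]), 3.9, 1123, np.float64(66.9))
side short (array([456.9,  89.9]), array([44.5, 53.4]), 65.2, 770, np.float64(31.5))
```

Emit:
jog_arm(
  steps=[
    [[0.0005,0,0.015],[0,0,0.005],-1],
    [[0,0,0.025],[0,0,0],-1],
    [[0,0,0.03],[0,0,0],-1],
    [[0,0,0.025],[0,0,0],-1],
    [[0,0,0.018],[0,0,0],-1],
    [[0,0,0.01],[0,0,0],-1],
    [[0,0,0.005],[0,0,0],-1],
    [[0,0,0],[0,0,0],-1],
    [[0,0,0],[0,0,0],-1],
  ],
)

```text
time_s: 18.92
ee_pos: [456.5, 88.5, 34.7]
orientation: [-3.141, -0.0, -0.429]
contact_force: [-0.1, -0.2, -0.5]
gripper_width: 85.3
finger_force: 0.0
```

Emit:
jog_arm(
  steps=[
    [[0,0,0.006],[0,0,0.006],-1],
    [[0,0,0.003],[0,0,0],-1],
    [[0,0,0],[0,0,0],0],
    [[0,0,0],[0,0,0],0.2],
    [[0,0,0],[0,0,0],1],
    [[0,0,0],[0,0,0],1],
    [[0,0,0],[0,0,0],1],
    [[0,0,0],[0,0,0],1],
    [[0,0,0],[0,0,0],1],
    [[0,0,0],[0,0,0],1],
  ],
)

```text
time_s: 19.75
ee_pos: [456.3, 88.5, 25.8]
orientation: [-3.141, -0.0, -0.436]
contact_force: [-0.7, 0.5, 6.5]
gripper_width: 43.4
finger_force: 61.4
```

Emit:
jog_arm(
  steps=[
    [[0,0,-0.005],[0,0,0],1],
    [[0,0,-0.015],[0,0,0],1],
    [[0,0,-0.025],[0,0,0],1],
    [[0,0,-0.03],[0,0,0],1],
    [[0,0,-0.025],[0,0,0],1],
    [[0,0,-0.015],[0,0,-0.1],1],
    [[0,0,-0.005],[0,0,-0.1],1],
    [[0,0,0],[0,0,-0.1],1],
    [[0,0,0],[0,0,-0.1],1],
    [[0,0,0],[0,0,-0.112],1],
    [[0.007,0.007,0],[0,0,0],1],
    [[0.016,0.015,0],[0,0,0],1],
    [[0.022,0.021,0],[0,0,0],1],
    [[0.025,0.024,0],[0,0,0],1],
    [[0.025,0.024,0],[0,0,0],1],
    [[0.022,0.021,0],[0,0,0],1],
    [[0.015,0.014,0],[0,0,0],1],
    [[0.007,0.007,0],[0,0,0],1],
    [[0,0,0],[0,0,0],1],
    [[0,0,0],[0,0,0],1],
  ],
)

```text
time_s: 21.42
ee_pos: [604.1, -33.6, 144.8]
orientation: [-3.141, 0.002, 0.074]
contact_force: [0.1, 1.0, -2.2]
gripper_width: 43.1
finger_force: 61.3
```

Run:
```python
from h import *
o=arm.observe();e=o['ee_pos'];print(e,o['orientation'])
yaw=o['orientation'][2]
for n in('side',):
    s=snap(n); w=world(s); br=s['frame'].min(-1)>70
    m=(np.hypot(w[...,0]-e[0],w[...,1]-e[1])<60)&(w[...,2]>e[2]-45)&(w[...,2]<e[2]+35)&br
    d=w[m]-e; X=d[:,0]*np.cos(yaw)+d[:,1]*np.sin(yaw); Y=-d[:,0]*np.sin(yaw)+d[:,1]*np.cos(yaw)
    print(n,m.sum(),'X',np.percentile(X,[0,2,10,98,100]).round(1),'Y',np.percentile(Y,[2,98]).round(1),'Z',np.percentile(d[:,2],[0,2,98,100]).round(1))
    for c in comps(w,500,680,40,190,40,90,60): print(n,'tall',rect(w,c))
```

```text
[604.11473493 -33.60142295 144.77631326] [-3.14100975e+00  1.59581322e-03  7.37564151e-02]
side 577 X [-26.4 -25.5 -24.8  19.3  23.6] Y [-23.3  28.8] Z [-28.1 -24.8  15.9  34.4]
side tall (array([593.9, 116.4]), array([71. , 46.1]), 3.8, 1123, np.float64(67.0))
```

Emit:
jog_arm(
  steps=[
    [[0.0005,0,0.008],[0,0,0],1],
    [[0,0,0.015],[0,0,0],1],
    [[0,0,0.018],[0,0,0],1],
    [[0,0,0.016],[0,0,0],1],
    [[0,0,0.011],[0,0,0],1],
    [[0,0,0.006],[0,0,0],1],
    [[0,0,0.003],[0,0,0],1],
    [[0,0,0],[0,0,0],1],
    [[0,0,0],[0,0,0],1],
  ],
)

```text
time_s: 22.22
ee_pos: [605.7, -33.5, 68.8]
orientation: [-3.142, -0.001, 0.076]
contact_force: [-0.5, -0.7, -0.7]
gripper_width: 42.9
finger_force: 61.3
```

Emit:
jog_arm(
  steps=[
    [[-0.001,0,0.003],[0,0,0],1],
    [[0,0,0.002],[0,0,0],1],
    [[0,0,0.001],[0,0,0],1],
    [[0,0,0.001],[0,0,0],1],
    [[0,0,0],[0,0,0],1],
    [[0,0,0],[0,0,0],1],
  ],
)

```text
time_s: 22.72
ee_pos: [604.4, -33.8, 61.9]
orientation: [3.141, -0.0, 0.076]
contact_force: [-2.5, -0.9, 5.4]
gripper_width: 43.0
finger_force: 61.9
```

Emit:
jog_arm(
  steps=[
    [[0,0,0],[0,0,0],0.3],
    [[0,0,0],[0,0,0],0],
    [[0,0,0],[0,0,0],-1],
    [[0,0,0],[0,0,0],-1],
    [[0,0,0],[0,0,0],-1],
    [[0,0,0],[0,0,0],-1],
    [[0,0,-0.01],[0,0,0],-1],
    [[0,0,-0.025],[0,0,0],-1],
    [[0,0,-0.03],[0,0,0],-1],
    [[0,0,-0.03],[0,0,0],-1],
    [[0,0,-0.015],[0,0,0],-1],
    [[-0.002,-0.025,0],[0,0,0],-1],
    [[-0.003,-0.04,0],[0,0,0],-1],
    [[-0.003,-0.04,0],[0,0,0],-1],
    [[-0.003,-0.04,0],[0,0,0],-1],
    [[-0.003,-0.04,0],[0,0,0],-1],
    [[-0.003,-0.04,0],[0,0,0],-1],
    [[-0.003,-0.04,0],[0,0,0],-1],
    [[-0.003,-0.04,0],[0,0,0],-1],
    [[-0.003,-0.04,0],[0,0,0],-1],
  ],
)

```text
time_s: 24.38
ee_pos: [551.7, 310.3, 172.2]
orientation: [-3.141, -0.001, 0.076]
contact_force: [0.9, 0.4, 0.1]
gripper_width: 85.2
finger_force: 0.0
```

Emit:
jog_arm(
  steps=[
    [[-0.003,-0.02,0],[0,0,0],-1],
    [[-0.001,-0.009,0],[0,0,0],-1],
    [[0,0,0],[0,0,0],-1],
  ],
)

```text
time_s: 24.63
ee_pos: [544.8, 340.0, 171.8]
orientation: [-3.14, 0.0, 0.08]
contact_force: [-0.2, -0.6, 0.6]
gripper_width: 85.5
finger_force: 0.0
```

Run:
```python
from h import *
o=arm.observe();e=o['ee_pos'];print(e,o['orientation'])
for n in('side','top'):
    s=snap(n); w=world(s)
    for c in comps(w,500,680,30,190,40,90,60): print(n,'tall',rect(w,c))
    for c in comps(w,500,680,-110,20,40,90,60): print(n,'short',rect(w,c))
    for c in comps(w,420,680,280,400,18,60,200): print(n,'pipe+cradle',rect(w,c))
    dark=s['frame'].max(-1)<85
    m=(w[...,0]>600)&(w[...,0]<680)&(abs(w[...,1]-345)<40)&(w[...,2]>36)&(w[...,2]<60)&dark
    if m.sum()>20: print(n,'collar',rect(w,m))
    m=(w[...,0]>410)&(w[...,0]<680)&(abs(w[...,1]-338)<40)&(w[...,2]>37)&(w[...,2]<60)
    p=w[m]; print('pipe x ends',np.percentile(p[:,0],[0,.5,99.5,100]).round(1))
    t=p[(p[:,2]>48)&(p[:,0]<620)]; f=np.polyfit(t[:,0]-546,t[:,1],1) if len(t) else 0; print('ridge',f,len(t))
    cv2.imwrite(f'pics/{n}7.png',s['frame'])
```

```text
[544.7778136  340.00042358 171.75489493] [-3.13994726e+00  1.15920913e-04  8.01819121e-02]
side tall (array([593.4, 116.7]), array([70.9, 45.5]), 4.1, 1116, np.float64(67.0))
side short (array([604.2, -33.2]), array([52., 47.]), 3.9, 731, np.float64(63.7))
side pipe+cradle (array([544. , 339.3]), array([235.6,  69.9]), 4.4, 4004, np.float64(46.3))
side collar (array([645. , 346.6]), array([ 2.4, 40.4]), 4.5, 40, np.float64(47.1))
pipe x ends [426.1 426.8 656.8 662.9]
ridge [7.81384987e-02 3.39615364e+02] 1390
top tall (array([592. , 113.8]), array([69.2, 44.6]), 5.0, 542, np.float64(70.2))
top short (array([603.4, -38.8]), array([51.1, 50.6]), 4.4, 403, np.float64(66.1))
top pipe+cradle (array([636.8, 342.3]), array([72.1, 59.1]), 89.3, 425, np.float64(46.1))
top collar (array([644.7, 340.8]), array([16.7, 42.5]), 26.8, 32, np.float64(47.2))
pipe x ends [500.6 540.5 665.3 666.2]
ridge [2.23944278e-01 3.27801664e+02] 27
```

View pics/side7.png

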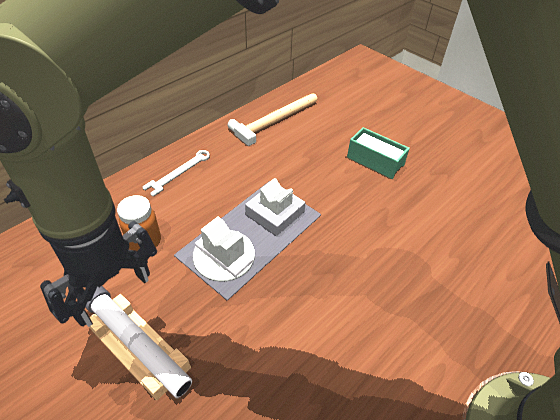

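The side view shows both blocks upright and centred: tall at (222,243), short at (276,197). The gripper is above the pipe. Descending to it.

Emit:
jog_arm(
  steps=[
    [[0.0013,0.0018,0.012],[0,0,0],-1],
    [[0,0,0.025],[0,0,0],-1],
    [[0,0,0.03],[0,0,0],-1],
    [[0,0,0.025],[0,0,0],-1],
    [[0,0,0.016],[0,0,0],-1],
    [[0,0,0.008],[0,0,0],-1],
    [[0,0,0.004],[0,0,0],-1],
    [[0,0,0],[0,0,0],-1],
    [[0,0,0],[0,0,0],-1],
  ],
)

```text
time_s: 25.48
ee_pos: [548.5, 334.7, 52.4]
orientation: [-3.141, -0.001, 0.075]
contact_force: [0.2, -0.2, -0.2]
gripper_width: 85.0
finger_force: 0.0
```

Emit:
jog_arm(
  steps=[
    [[-0.0019,-0.0038,0],[0,0,-0.005],-1],
    [[0,0,0.006],[0,0,0],-1],
    [[0,0,0.004],[0,0,0],-1],
    [[0,0,0.002],[0,0,0],-1],
    [[0,0,0],[0,0,0],0],
    [[0,0,0],[0,0,0],0.3],
    [[0,0,0],[0,0,0],0.4],
    [[0,0,0],[0,0,0],1],
    [[0,0,0],[0,0,0],1],
    [[0,0,0],[0,0,0],1],
    [[0,0,0],[0,0,0],1],
    [[0,0,0],[0,0,0],1],
    [[0,0,0],[0,0,0],1],
  ],
)

```text
time_s: 26.57
ee_pos: [545.5, 338.9, 39.6]
orientation: [-3.141, -0.0, 0.081]
contact_force: [-1.3, -0.6, 5.9]
gripper_width: 32.5
finger_force: 59.3
```

Emit:
jog_arm(
  steps=[
    [[0,0,-0.005],[0,0,0],1],
    [[0,0,-0.012],[0,0,0],1],
    [[0,0,-0.02],[0,0,0],1],
    [[0,0,-0.025],[0,0,0],1],
    [[0,0,-0.025],[0,0,0],1],
    [[0,0,-0.025],[0,0,0],1],
    [[0,0,-0.02],[0,0,0],1],
    [[0,0,-0.01],[0,0,0],1],
    [[0,0,0],[0,0,0],1],
    [[0,0,0],[0,0,0],1],
  ],
)

```text
time_s: 27.4
ee_pos: [545.2, 338.7, 181.1]
orientation: [3.142, 0.0, 0.081]
contact_force: [0.1, -0.0, -3.5]
gripper_width: 32.4
finger_force: 59.8
```

Run:
```python
from h import *
o=arm.observe();e=o['ee_pos'];yaw=o['orientation'][2];print(e,o['orientation'],o['joints'].round(2),o['contact_force'],o['torque'])
for n in('side','top'):
    s=snap(n); w=world(s)
    m=(np.hypot(w[...,0]-e[0],w[...,1]-e[1])<145)&(w[...,2]>e[2]-40)&(w[...,2]<e[2]+19)
    d=w[m]-e; X=d[:,0]*np.cos(yaw)+d[:,1]*np.sin(yaw); Y=-d[:,0]*np.sin(yaw)+d[:,1]*np.cos(yaw)
    k=(abs(Y)<26); X=X[k];Z=d[k,2];Y=Y[k]
    print(n,k.sum(),'X',np.percentile(X,[0,.5,99.5,100]).round(1))
    for a in(-110,-80,-50,50,80,108): 
        j=abs(X-a)<8
        if j.sum()>5: print(a,'ztop',np.percentile(Z[j],97).round(1),'y',np.median(Y[j][Z[j]>np.percentile(Z[j],70)]).round(1))
```

```text
[545.16485877 338.67684363 181.13473482] [3.14150840e+00 3.01844582e-05 8.07884606e-02] [-0.48  0.59 -0.2   1.56  0.13  1.   -2.2 ] [ 0.05076569 -0.02482626 -3.54530159] [0.03106607 0.05791849 0.00514939]
side 2873 X [-119.4 -118.9  113.7  122. ]
-110 ztop 12.3 y 1.1
-80 ztop 12.3 y 1.4
-50 ztop 12.1 y 1.0
108 ztop 6.6 y 19.6
top 533 X [ 32.3  34.6 118.5 119.6]
50 ztop 11.2 y -6.0
80 ztop 11.2 y -4.1
108 ztop 16.2 y -5.4
```

Emit:
jog_arm(
  steps=[
    [[0,0,0],[0,0,-0.06],1],
    [[0,0,0],[0,0,-0.1],1],
    [[0,0,0],[0,0,-0.115],1],
    [[0,0,0],[0,0,-0.115],1],
    [[0,0,0],[0,0,-0.115],1],
    [[0,0,0],[0,0,-0.115],1],
    [[0,0,0],[0,0,-0.115],1],
    [[0,0,0],[0,0,-0.115],1],
    [[0,0,0],[0,0,-0.115],1],
    [[0,0,0],[0,0,-0.115],1],
    [[0,0,0],[0,0,-0.115],1],
    [[0,0,0],[0,0,-0.115],1],
    [[0,0,0],[0,0,-0.115],1],
    [[0,0,0],[0,0,-0.09],1],
    [[0,0,0],[0,0,-0.05],1],
    [[0,0,0],[0,0,0],1],
    [[0,0,0],[0,0,0],1],
    [[0,0,0],[0,0,0],1],
  ],
)

```text
time_s: 29.0
ee_pos: [545.1, 338.6, 180.4]
orientation: [-3.14, 0.001, 1.644]
contact_force: [-0.6, 0.3, -3.2]
gripper_width: 32.3
finger_force: 59.8
```

Emit:
jog_arm(
  steps=[
    [[-0.01,0.001,0],[0,0,-0.003],1],
    [[-0.02,0.002,0],[0,0,0],1],
    [[-0.028,0.003,0],[0,0,0],1],
    [[-0.028,0.003,0],[0,0,0],1],
    [[-0.028,0.003,0],[0,0,0],1],
    [[-0.028,0.003,0],[0,0,0],1],
    [[-0.028,0.003,0],[0,0,0],1],
    [[-0.028,0.003,0],[0,0,0],1],
    [[-0.028,0.003,0],[0,0,0],1],
    [[-0.028,0.003,0],[0,0,0],1],
    [[-0.022,0.0023,0],[0,0,0],1],
    [[-0.015,0.0016,0],[0,0,0],1],
    [[-0.008,0.0009,0],[0,0,0],1],
    [[0,0,0.005],[0,0,0],1],
    [[0,0,0.012],[0,0,0],1],
    [[0,0,0.012],[0,0,0],1],
    [[0,0,0.006],[0,0,0],1],
    [[0,0,0],[0,0,0],1],
    [[0,0,0],[0,0,0],1],
    [[0,0,0],[0,0,0],1],
  ],
)

```text
time_s: 30.67
ee_pos: [600.4, 44.1, 146.3]
orientation: [3.141, -0.0, 1.65]
contact_force: [0.3, 0.4, -2.7]
gripper_width: 32.4
finger_force: 59.8
```

Run:
```python
from h import *
o=arm.observe();e=o['ee_pos'];yaw=o['orientation'][2];print(e,o['orientation'],o['contact_force'],o['torque'])
L=np.array([-.0762,.9971]);N=np.array([.9971,.0762]); c0=np.array([598.7,41.05])
for n in('side','top'):
    s=snap(n); w=world(s)
    d=w[...,:2]-c0; X=d@L; Y=d@N; Z=w[...,2]
    m=(abs(X)<140)&(abs(Y)<28)&(Z>e[2]-32)&(Z<e[2]+19)
    print(n,m.sum(),'pipe X',np.percentile(X[m],[0,.5,99.5,100]).round(1))
    dark=s['frame'].max(-1)<75
    k=m&dark&(X>85); print('collar X',np.percentile(X[k],[1,5,95,99]).round(1) if k.sum()>9 else k.sum())
    b=(abs(X)<140)&(abs(Y)<45)&(Z>50)&(Z<80)
    for q,nm in((b&(X>0),'tall'),(b&(X<0),'short')):
        if q.sum()>20: print(nm,q.sum(),'X',np.percentile(X[q],[1,99]).round(1),'Y',np.percentile(Y[q],[1,99]).round(1))
    if n=='side': cv2.imwrite('pics/s8.png',cv2.resize(s['frame'][110:300,110:370],None,fx=3,fy=3,interpolation=cv2.INTER_CUBIC))
```

```text
[600.41572255  44.06189234 146.34873095] [ 3.14148767e+00 -3.98381409e-04  1.64988322e+00] [ 0.3311377   0.38289761 -2.71453712] [-0.08503022 -0.02475492 -0.01903712]
side 2058 pipe X [-117.2 -113.2  126.   126.4]
collar X [107.6 113.4 126.  126.2]
tall 847 X [53.9 98.2] Y [-33.8  26.6]
short 552 X [-96.  -51.5] Y [-25.5  20. ]
top 653 pipe X [ 10.4  19.3 122.6 123.1]
collar X [102.5 102.7 118.5 119.4]
tall 269 X [51.6 94.4] Y [-34.6   2.7]
```

View pics/s8.png

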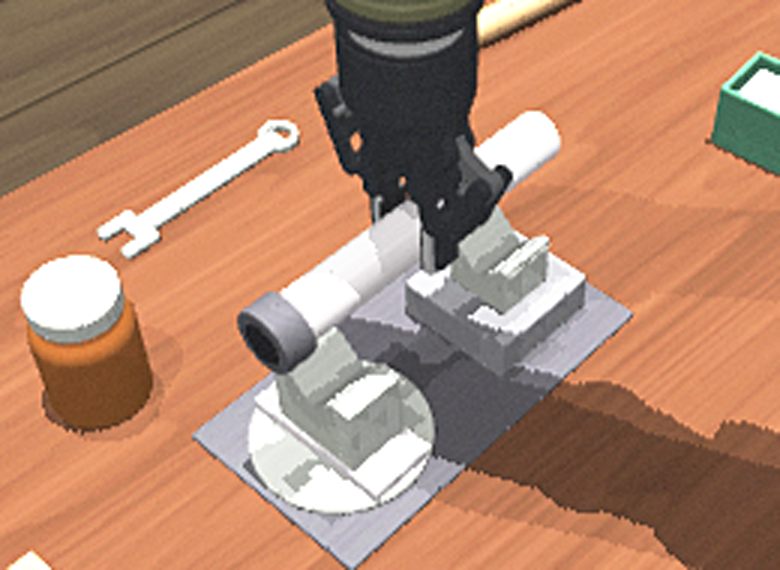

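The crop shows the pipe over both grooves with the collar on the pad side at (265,340). I'll correct by −2 mm along and −1.9 mm across, then lower.

Emit:
jog_arm(
  steps=[
    [[-0.002,-0.0019,0],[0,0,0.003],1],
    [[0,0,0.008],[0,0,0],1],
    [[0,0,0.013],[0,0,0],1],
    [[0,0,0.013],[0,0,0],1],
    [[0,0,0.009],[0,0,0],1],
    [[0,0,0.005],[0,0,0],1],
    [[0,0,0.002],[0,0,0],1],
    [[0,0,0],[0,0,0],1],
    [[0,0,0],[0,0,0],1],
  ],
)

```text
time_s: 31.52
ee_pos: [598.9, 41.3, 96.7]
orientation: [3.141, -0.0, 1.646]
contact_force: [-0.5, 0.1, -2.1]
gripper_width: 32.2
finger_force: 59.8
```

```bash
cat > m.py <<'E'
from h import *
o=arm.observe();e=o['ee_pos'];print(e,o['orientation'],o['contact_force'])
L=np.array([-.0762,.9971]);N=np.array([.9971,.0762]); c0=np.array([598.7,41.05]); t=e[:2]-c0; print('tcp L,N',t@L,t@N)
import sys
za=float(sys.argv[1]) if len(sys.argv)>1 else e[2]-5.6
s=snap('side'); w=world(s); d=w[...,:2]-c0; X=d@L; Y=d@N; Z=w[...,2]
m=(abs(X)<140)&(abs(Y)<24)&(Z>za-5)&(Z<za+24)
print('pipe X',np.percentile(X[m],[0,.5,99.5,100]).round(1))
g=s['frame'].max(-1)
for a in range(90,126,3):
    j=m&(abs(X-a)<1.5); print(a,j.sum(),np.percentile(Z[j],95).round(1),int(np.median(g[j])),end=' | ')
for a in(-110,-85,-40,-30,30,40,85):
    j=m&(abs(X-a)<6); print('\n',a,np.percentile(Z[j],98).round(1) if j.sum()>5 else '',end='')
b=(abs(X)<140)&(abs(Y)<45)&(Z>45)&(Z<74)
for q,nm in((b&(X>0),'tall'),(b&(X<0),'short')): print('\n',nm,'X',np.percentile(X[q],[1,99]).round(1))
cv2.imwrite(sys.argv[2] if len(sys.argv)>2 else '/tmp/x.png',cv2.resize(s['frame'][110:300,110:370],None,fx=3,fy=3,interpolation=cv2.INTER_CUBIC))
E
python3 m.py
```

```text
[598.89688151  41.26453612  96.66275271] [ 3.14096780e+00 -1.83802971e-04  1.64581692e+00] [-0.46014925  0.10248195 -2.11697447]
tcp L,N 0.19891158917493748 0.21265820725385778
pipe X [-117.7 -115.1  123.3  123.8]
90 30 108.6 255 | 93 28 108.2 255 | 96 30 108.6 255 | 99 12 108.6 255 | 102 26 112.6 200 | 105 35 112.6 167 | 108 42 113.2 173 | 111 41 112.4 179 | 114 37 112.5 184 | 117 41 112.9 168 | 120 44 112.0 173 | 123 117 111.0 74 | 
 -110 109.8
 -85 109.0
 -40 
 -30 
 30 108.7
 40 109.0
 85 108.7
 tall X [ 53.8 121.6]

 short X [-96.4 -51.7]
```

Emit:
jog_arm(
  steps=[
    [[0,0,0.004],[0,0,0],1],
    [[0,0,0.003],[0,0,0],1],
    [[0,0,0.002],[0,0,0],1],
    [[0,0,0.001],[0,0,0],1],
    [[0,0,0.0005],[0,0,0],1],
    [[0,0,0],[0,0,0],1],
    [[0,0,0],[0,0,0],1],
  ],
)

```text
time_s: 32.15
ee_pos: [599.1, 41.2, 86.0]
orientation: [3.14, -0.0, 1.646]
contact_force: [1.9, 0.5, -1.4]
gripper_width: 32.6
finger_force: 60.1
```

Emit:
jog_arm(
  steps=[
    [[0,0,0.0005],[0,0,0],1],
    [[0,0,0.0003],[0,0,0],1],
    [[0,0,0],[0,0,0],1],
    [[0,0,0],[0,0,0],1],
  ],
)

```text
time_s: 32.48
ee_pos: [599.4, 41.2, 85.7]
orientation: [3.14, -0.0, 1.646]
contact_force: [3.1, -0.2, 5.9]
gripper_width: 32.2
finger_force: 60.6
```

```bash
python3 m.py 80 pics/s9.png
```

```text
[599.37606493  41.23193914  85.70641597] [ 3.13968056e+00 -8.15833681e-05  1.64569386e+00] [ 3.12318331 -0.24393982  5.9145003 ]
tcp L,N 0.1298953703105107 0.6879681088909513
pipe X [-118.2 -115.7  123.1  123.9]
90 32 97.2 255 | 93 32 97.2 255 | 96 34 97.3 255 | 99 11 98.5 255 | 102 32 102.4 217 | 105 36 102.3 178 | 108 37 102.3 172 | 111 36 102.2 180 | 114 35 103.0 169 | 117 42 102.6 178 | 120 43 102.4 167 | 123 116 100.6 68 | 
 -110 98.1
 -85 98.5
 -40 
 -30 
 30 97.8
 40 98.1
 85 98.1
 tall X [  6.7 123. ]

 short X [-97.7  -2.3]
```

View pics/s9.png

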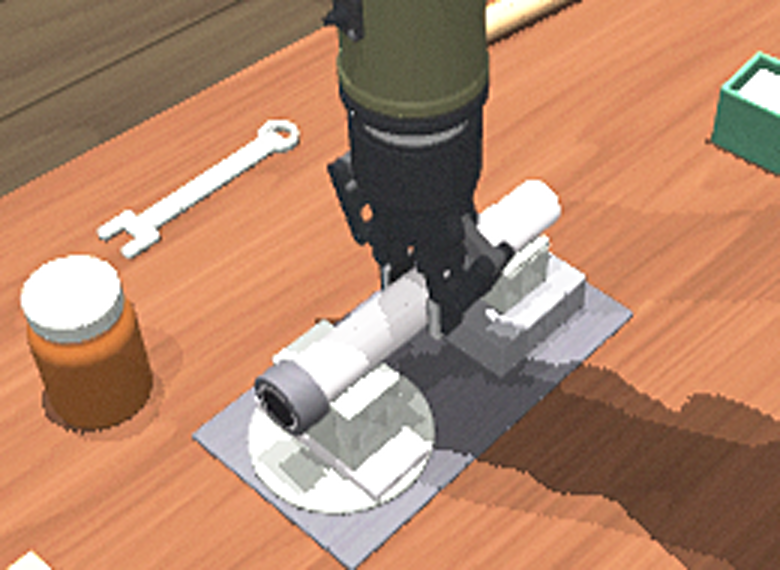

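The crop shows the pipe seated in both grooves. Its top reads 98 mm at both ends and the collar is clear of the tall block. I'll release and withdraw.

Emit:
jog_arm(
  steps=[
    [[0,0,0],[0,0,0],0.5],
    [[0,0,0],[0,0,0],0.2],
    [[0,0,0],[0,0,0],-0.3],
    [[0,0,0],[0,0,0],-1],
    [[0,0,0],[0,0,0],-1],
    [[0,0,0],[0,0,0],-1],
    [[0,0,0],[0,0,0],-1],
    [[0,0,-0.008],[0,0,0],-1],
    [[0,0,-0.02],[0,0,0],-1],
    [[0,0,-0.03],[0,0,0],-1],
    [[0,0,-0.03],[0,0,0],-1],
    [[0,0,-0.025],[0,0,0],-1],
    [[0,0,-0.01],[0,0,0],-1],
    [[0,-0.03,0],[0,0,0],-1],
    [[0,-0.04,0],[0,0,0],-1],
    [[0,-0.04,0],[0,0,0],-1],
    [[0,-0.03,0],[0,0,0],-1],
    [[0,0,0],[0,0,0],-1],
    [[0,0,0],[0,0,0],-1],
    [[0,0,0],[0,0,0],-1],
  ],
)

```text
time_s: 34.2
ee_pos: [459.9, 30.5, 208.4]
orientation: [3.14, 0.0, 1.645]
contact_force: [0.4, 0.3, -0.6]
gripper_width: 85.3
finger_force: 0.0
```

```bash
python3 m.py 80 pics/s10.png
python3 - <<'E'
from h import *
for n in('side','top'):
    s=snap(n); w=world(s)
    for c in comps(w,500,680,30,190,16,26,60): print(n,'plate',rect(w,c))
    for c in comps(w,500,680,-130,20,38,74,60): print(n,'short',rect(w,c))
    for c in comps(w,680,800,150,260,90,110,30): print(n,'jar',rect(w,c))
    for c in comps(w,500,700,-130,190,84,110,100): print(n,'pipe',rect(w,c))
E
```

```text
[459.92901911  30.53324446 208.40589776] [3.14010305e+00 3.25149209e-05 1.64537694e+00] [ 0.3715477   0.28575325 -0.58745818]
tcp L,N 0.08809179362789088 -139.16992181602828
pipe X [-103.4  -93.3  123.1  123.5]
90 30 96.6 255 | 93 32 97.4 255 | 96 34 97.6 255 | 99 14 98.2 255 | 102 30 102.5 216 | 105 35 102.4 170 | 108 36 102.3 176 | 111 40 102.9 174 | 114 37 102.1 178 | 117 38 102.7 180 | 120 44 102.3 181 | 123 117 100.3 75 | 
 -110 
 -85 98.1
 -40 98.1
 -30 98.8
 30 97.7
 40 98.2
 85 97.8
 tall X [ 27.1 123.1]

 short X [-95.7 -17.7]
side plate (array([571.1, 115.2]), array([65.6, 49.3]), 4.6, 364, np.float64(20.3))
side short (array([585.2, -29.6]), array([55.1, 26. ]), 70.4, 275, np.float64(55.6))
side jar (array([734.6, 208.1]), array([58.4, 59.4]), 38.4, 724, np.float64(100.0))
side pipe (array([595.1,  51.2]), array([ 41.8, 225.8]), 3.3, 1639, np.float64(94.7))
top jar (array([734.1, 205.5]), array([58.7, 58.1]), 18.2, 442, np.float64(98.9))
top pipe (array([603.7, -45.7]), array([33.2, 66.2]), 3.3, 319, np.float64(93.3))
```

View pics/s10.png

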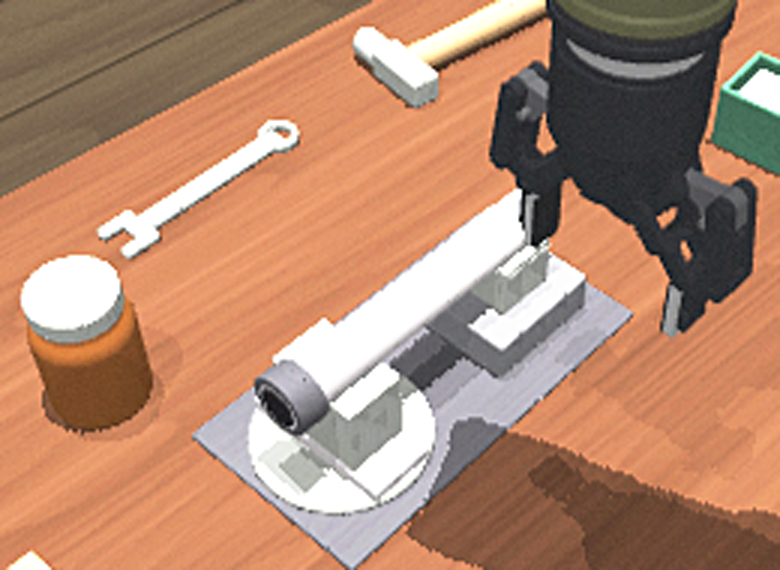

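The final crop shows the pipe lying level in both grooves, its collar end at (290,395) on the pad side, the jar untouched and the gripper clear. Handing in.

```bash
python3 -c "
from rig import arm
print(arm.finish_job())"
```

```text
the job is handed in; nothing more can be done
None
```

The job is handed in at about 34 s of the 109 s: the plate is on the round pad, both blocks are set, and the pipe lies level in the grooves about 1–2 mm towards the pad side to keep its collar clear of the tall block; the two plates left in the magazine lie level and the jar was not moved.

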